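# Push a loaded tray through a chute past a spring gate

## Task

With one fingertip press the blue treadle to hold the chute's yellow spring gate down, and with the other fingertip push the red tray of parts along the chute, over the lowered gate, all the way to the end stop. Keep the gate down until the whole tray is past, so that it never presses on the tray, then let it spring up behind. Only push: do not lift the tray, keep its parts in it, and leave the other things alone.

Things in the scene. Friction and masses are not known exactly. Their poses are not given: they have to be found in the camera images.
- chute: (All sizes in mm.) Fixed chute, aluminium deck between grey cheeks; origin at desk level under the deck's centre line, below the gate. The tray travels along its +y. Deck top 55 above the desk, from y = -250 (open end) to the end stop. Cheeks 5 thick at x = -50..-45 and +45..+50, top 73 above the desk. Gate shaft along y at x = -115, 55 high, brackets (up to 65 high) at y = -235 and +70.
- gate: The hinged gate as one piece (shaft, blue treadle, yellow arm and blade), turning on the chute. Origin on the shaft axis at chute x = -115, y = 0, 55 above the desk; its axes are the chute's when the gate is up (mm).
- gate_hinge (a joint): Hinge angle of the gate (treadle and blade together), rad: 0 = up, blocking the chute (its sprung rest), grows as the treadle is pressed, hard stop at 0.42. From about 0.25 the whole blade is below the deck surface.
- tray: Red open tray, 85 wide (its x), 130 long (its y, along the chute), 32 high, walls 2 thick, 0.24 to 0.42 kg, sliding on the deck with 2 to 3 free to each cheek. Origin mid underside. At the start its +y end is 15 to 60 short of the gate; against the end stop its origin is at y = +95 of the chute frame (mm).
- gear: Orange printed gear, 46 across and 14 high, lying loose in the tray; origin at the centre of its underside (mm).
- tin: Grey round screw tin, 54 across and 22 high, standing loose in the tray; origin at the centre of its underside (mm).
- glue: Bystander: red and white glue stick, 27 across, 92 high, standing on the desk behind the chute; origin at its foot (mm).
- mug: Bystander: white mug with grey dots, 82 across, 91 high; origin at its foot (mm).
- battery: Bystander: green and white battery, 15x50x15, lying on the desk; origin under its centre (mm).
- tape: Bystander: small black roll of tape, 59 across, 19 high; origin under its centre (mm).
- scraper: Bystander: scraper with red handle, 180 long; origin under its centre (mm).
- stop_face (a point): Middle of the face of the end stop's rubber pads, 17 above the deck, at y = +160 of the chute frame; the stop's top is 90 above the desk (mm).
- treadle (a point): Blue gate treadle outside the near cheek, 300 long (its y), 32 wide, 5 thick; this point is mid top face. Pressed to gate_hinge = 0.36 it is level, top 65 above desk, over chute x = -86..-54, y = -235..+65; at rest it slopes up towards the chute, inner edge 86 above desk. Press anywhere along it and slide a fingertip along it; 4 to 7 N at mid width holds it down. Let go, it springs up (mm).
- blade_top (a point): Yellow gate blade, 53 long across the chute (its x), 6 thick (its y), 16 high; this point is the middle of its top edge. At rest it stands across the chute at chute y = 0, x = -42..+11, its top 18 above the deck; it sinks through a slot in the deck as the treadle is pressed (mm).
Mind the look-alikes: they are no part of the job. Leave any turquoise look-alike of the tin alone.

How it is judged:
By the outcome, as a careful person would: the job done as asked, in the order asked, and still so for the second after the job is handed in, with the robot touching nothing.
It also fails if it takes over 35 s, if anything falls off the work surface, if the arm or the gripper's body presses on something with over 40 N, if the wrist force passes 120 N, or if a joint passes its speed limit or range.

## Robot

A 6-joint arm with a two-finger parallel gripper is mounted at the origin on a cart in front of the work surface, level with it; the furniture and walls round the work are solid. World frame = base frame: x ahead of the robot, y to its left, z up, the work surface at z = 0. Lengths are in m, angles in rad, forces in N, time in s.
With the tool pointing down it reaches from about 0.25 to 0.725 m from the base axis. Payload 4 kg.
Tool frame: the origin (TCP) lies midway between the tips of the shut fingers; the grasp point (between the pads) lies 19 mm behind it; z points along the fingers, y is the line along which they close (so a half turn about z gives the same grasp; the last joint's range is limited). The gripper opens to 85 mm and grips with 20 to 120 N. Pads are 22 mm wide; open, the fingers measure 114 mm over their backs; the gripper's body (76 mm by 85 mm) begins 54 mm behind the grasp point. The pads swing forward as they close: fully open they stand 13 mm farther back than shut.
Start: joints at [1.247, 0.241, 0.005, 1.335, 0, 1.571], TCP at [0.159, 0.474, 0.231] pointing down, gripper open.
Joint ranges: [-2.72, 2.72], [-1.05, 1.87], [-1.09, 1.28], [-1.99, 2.15], [-1.42, 1.44], [-3.14, 3.14]. Speed limits (rad/s): [2.79, 2.79, 3.14, 3.14, 3.14, 3.14].

## Interface

Orientations are given as a unit quaternion [x, y, z, w].
In Python, from workcell import get_obs, camera, job_done, silhouettes gives the robot as it stands. The module is installed in compiled form; this text tells all that it offers.
- The arm moves only by the tool drive_tool, never from a script. Its argument "increments" is a list of rows, each a list of 3 entries, a list of its own where there are three numbers: the shift along the world's x, y, z in mm, then the turn, a rotation vector about the world's x, y, z in degrees, then the opening, from 0 (shut) to 1 (fully open). A call has 1 to 8 rows; each row shifts and turns the commanded pose from where the row before left it; what a row does not reach is not made up. A row lasts 1/12 s, in which the tool goes at most 41.7 mm and 7.16 degrees, less where a joint would pass 70% of its speed; a pose out of reach is approached as far as the arm can. A call is refused whole if a number of a shift passes 41.7 or a number of a turn 7.16, either way. A call with a gripper value outside its range is refused whole. The fingers move at their own pace and stop on an object; the grip force is fixed at half the most. Time passes only in rows, so rows that do not move let the fingers close. It gives the time, the measured TCP pose, the force, the opening and the grip force at its end, in the units of the state.
- get_obs(): the state, without advancing time (a new reading comes with each control period).
- camera(name): name is "scene" or "top" or "wrist"; returns a dict with "image" (480x640x3 uint8, red, green, blue), "K" (3x3 intrinsics, pixels), "view" (4x4, takes a point from world to camera coordinates). Camera axes: x right, y down, z forward; pixel columns grow to the right and rows downward; lengths in m; the calibration is good to about 2 mm. A picture is of the moment at which its call begins. There is no depth.
- job_done(): hands the job in; it is judged then, once.
Trained networks look in a picture, given as the dict that the camera call returned (one of the last four; its "shot" number tells which), for a name from the list of things; names that differ only in an ending like _2 or _b are one class to them, and where a whole thing is asked for, a point or a joint stands for the part that bears it (a point fixed in the world has none). Each returns a list of dicts, best first, with "conf" (0 to 1); they miss things now and then, are a little off and sometimes report something else, mostly with a low value. They report only what shows in the picture. A call takes as long as a camera call. They do not tell look-alikes from the thing itself.
- silhouettes(query, picture): "region" (480x640 bool, what is visible of it) and "bbox" ([left, top, right, bottom] in pixels, round what is visible of it).
The state is a dict: "clock": time; "joint_pos": joint angles; "joint_vel": joint speeds; "tau": joint torques, N m; "eef_pos": TCP position; "tool_rot": TCP orientation; "ft_force": force on the tool from outside, world axes, zero at the start; "ft_torque": the same for the moment, N m; "grip_width": finger opening in m; "grasp_force": force on a finger pad.
Only numpy, scipy, OpenCV 4.12 (cv2) and the standard library are available. Lean on these libraries where they do the work, as an engineer would, in place of code of your own. Each camera call takes 0.05 s, during which the arm holds its last target. There are 200 camera calls.

## Working session

There is one attempt and no reset: what is moved stays moved. The work goes in short steps, Python scripts to look and compute and a tool call to move; the robot and the scene stay as the last step left them, time stands still between calls to the robot, and variables do not carry over. Pictures are saved under pics/ and viewed, at most 10 in all, crops included, and the job is handed in when it is done.

Besides the shell and the picture viewer there is one more tool, called after ">>>" as name(argument=value, ...), one argument or row to a line, values as JSON. drive_tool: Moves the arm, as the interface text tells. Its arguments: {"type":"object","properties":{"increments":{"type":"array"}},"required":["increments"]}

```bash
mkdir -p pics
cat > h.py <<'E'
import numpy as np, cv2
from workcell import *
def save(c,n): cv2.imwrite(f'pics/{n}.png',c['image'][:,:,::-1])
def ray(c,u,v,z):
    K,V=c['K'],np.array(c['view']); d=V[:3,:3].T@np.linalg.inv(K)@[u,v,1]; o=-V[:3,:3].T@V[:3,3]
    return o+d*(z-o[2])/d[2]
def proj(c,p):
    V=np.array(c['view']); q=c['K']@(V[:3,:3]@np.array(p)+V[:3,3]); return q[:2]/q[2]
E
python3 - <<'E'
from h import *
s=camera('scene');t=camera('top');save(s,'s0');save(t,'t0')
print(get_obs())
for c in (s,t):
  for n in ['tray','treadle','blade_top','chute','gear','tin','glue','mug','battery','tape','scraper']:
    for r in silhouettes(n,c)[:2]: print(n,round(r['conf'],2),r['bbox'])
  print()
E
```

```text
{'clock': 0.1, 'joint_pos': array([ 1.24703899e+00,  2.41342647e-01,  3.88909942e-03,  1.33517820e+00,
       -1.76235702e-05,  1.57081277e+00]), 'joint_vel': array([-0.0004407 , -0.00164444,  0.00459614,  0.00068247,  0.00065693,
       -0.00043973]), 'tau': array([ 7.55892142e-04, -3.73138475e+01,  2.53010094e+01,  1.08283284e-02,
        1.20869431e-04, -4.55765772e-06]), 'eef_pos': array([0.15889804, 0.47350765, 0.23051096]), 'tool_rot': array([ 1.61180636e-01,  9.86924496e-01, -9.07135008e-04, -1.39205925e-04]), 'ft_force': array([-0.52854289, -0.30566261,  0.76199103]), 'ft_torque': array([-0.0281776 , -0.00127791, -0.02768529]), 'grasp_force': 0.0, 'grip_width': 0.08540560086946938}
tray 0.81 [317.1, 212.3, 373.1, 245.6]
treadle 0.81 [310.4, 222.7, 411.0, 272.0]
treadle 0.42 [262.2, 206.1, 414.2, 293.3]
blade_top 0.78 [311.8, 221.6, 410.9, 273.1]
chute 0.82 [261.0, 204.5, 417.3, 293.8]
gear 0.57 [344.2, 221.8, 358.5, 230.4]
tin 0.7 [348.5, 281.1, 367.3, 301.4]
tin 0.68 [325.3, 229.0, 346.1, 236.8]
glue 0.74 [264.5, 218.1, 276.5, 239.8]
mug 0.9 [165.2, 260.7, 199.8, 308.2]
battery 0.41 [444.1, 252.3, 453.2, 257.0]
tape 0.56 [460.8, 231.7, 481.0, 248.1]
scraper 0.89 [169.9, 315.0, 247.0, 357.2]

tray 0.98 [317.7, 203.3, 376.0, 239.0]
tray 0.39 [274.1, 167.2, 285.5, 184.9]
treadle 0.55 [289.7, 219.9, 411.4, 275.4]
blade_top 0.62 [288.1, 222.4, 413.3, 275.5]
chute 0.57 [244.0, 204.6, 417.8, 282.0]
gear 0.78 [352.0, 212.2, 368.1, 230.8]
tin 0.86 [309.3, 290.7, 327.2, 309.4]
tin 0.85 [327.4, 217.8, 347.6, 239.7]
glue 0.76 [274.2, 167.6, 284.4, 183.2]
mug 0.9 [138.4, 199.5, 181.2, 248.2]
mug 0.52 [289.3, 220.3, 412.8, 272.1]
battery 0.63 [429.5, 293.0, 454.0, 298.3]
tape 0.69 [287.3, 221.6, 413.5, 275.0]
tape 0.52 [464.6, 278.6, 491.8, 303.2]
scraper 0.79 [123.9, 272.4, 198.3, 290.4]
```

Run:
```python
import cv2
for n in 's0','t0':
    i=cv2.imread(f'pics/{n}.png'); cv2.imwrite(f'pics/{n}c.png',cv2.resize(i[150:330,230:470],None,fx=3.3,fy=3.3,interpolation=cv2.INTER_CUBIC))
```

```text
(no output)
```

View pics/t0c.png

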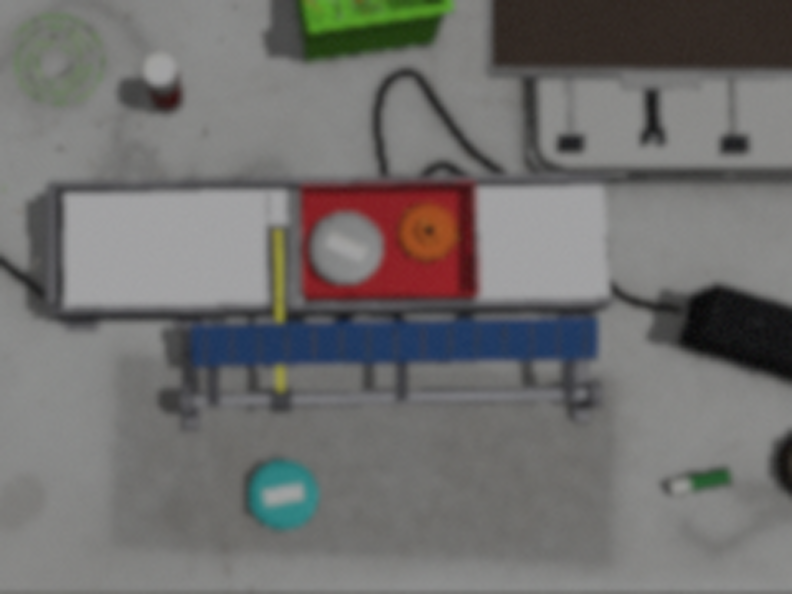

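View pics/s0c.png

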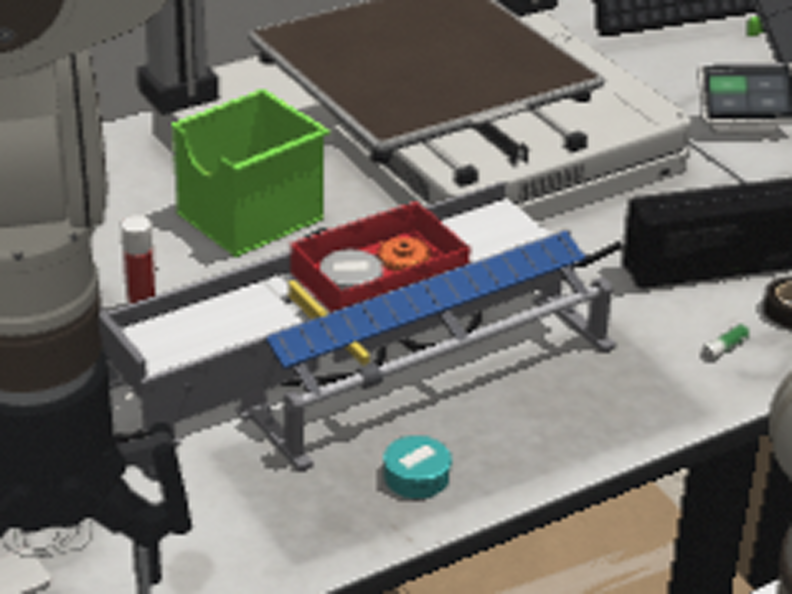

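The top view shows the tray (crop 305–475, 185–300) to the right of the yellow gate (x≈280). The end stop is at the left, and the treadle is on the near side. The turquoise tin is a look-alike at (283,495). Next I'll fit the chute pose from the treadle's corners and the tray's rear edge.

```bash
cat >> h.py <<'E'
from scipy.optimize import least_squares
def quad(m):
    cs,_=cv2.findContours(m,cv2.RETR_EXTERNAL,cv2.CHAIN_APPROX_NONE); c=max(cs,key=cv2.contourArea)
    return cv2.boxPoints(cv2.minAreaRect(c)),c
def T(p,X):
    a=p[2];R=np.array([[np.cos(a),-np.sin(a)],[np.sin(a),np.cos(a)]]);X=np.atleast_2d(X)
    return np.c_[X[:,:2]@R.T+p[:2],X[:,2]]
E
python3 - <<'E'
from h import *
t=camera('top');s=camera('scene')
f=lambda *uv:[np.array(q)/3.3+[230,150] for q in uv]
for n,uv,z in [('treadle in L,R',f((190,323),(597,318)),.0858),('treadle out L,R',f((191,366),(597,357)),.0746),('deck end',f((607,185),(609,303)),.06),('stopface',f((62,190),(62,310)),.072),('gate y',f((279,228),(280,320)),.06),('tray rear top',f((477,184),(477,299)),.087),('tray front top',f((301,184),(303,301)),.087)]:
    print(n,[ray(t,*q,z).round(4)[:2] for q in uv])
X=np.array([[-61.4,65,85.8],[-61.4,-235,85.8],[-91.4,-235,74.6],[-91.4,65,74.6]])/1000
U={'t':f((190,323),(597,318),(597,357),(191,366)),'s':f((268,342),(570,232),(585,262),(287,364))}
def res(p,cs='ts'):
    W=T(p,X);r=[]
    for k in cs: r+=[proj({'t':t,'s':s}[k],w)-u for w,u in zip(W,U[k])]
    return np.ravel(r)
a=ray(t,*U['t'][0],.0858);b=ray(t,*U['t'][1],.0858);d=(a-b)[:2];
p0=[.2,.5,np.arctan2(d[1],d[0])-np.pi/2]
for cs in ('t','s','ts'):
    r=least_squares(res,p0,args=(cs,));print(cs,r.x.round(4),np.abs(r.fun).max(),r.fun.round(1))
p=r.x
for c,n in ((t,'t1'),(s,'s1')):
    im=cv2.resize(c['image'][:,:,::-1][150:330,230:470],None,fx=3.3,fy=3.3,interpolation=cv2.INTER_CUBIC)
    for L in ([[-61.4,65,85.8],[-61.4,-235,85.8],[-91.4,-235,74.6],[-91.4,65,74.6]],[[-45,160,55],[45,160,55],[45,-250,55],[-45,-250,55]],[[-42,0,73],[11,0,73]],[[-50,-250,73],[-50,160,73]]):
        P=np.array([proj(c,w) for w in T(p,np.array(L)/1000)]);cv2.polylines(im,[((P-[230,150])*3.3).astype(int)],len(L)>2,(0,255,0),1)
    cv2.imwrite(f'pics/{n}.png',im)
E
```

```text
treadle in L,R [array([0.5006, 0.1654]), array([ 0.5053, -0.1325])]
treadle out L,R [array([0.47 , 0.165]), array([ 0.4776, -0.1342])]
deck end [array([ 0.6097, -0.1482]), array([ 0.5195, -0.1474])]
stopface [array([0.6013, 0.2627]), array([0.5113, 0.2607])]
gate y [array([0.5754, 0.1008]), array([0.5057, 0.0998])]
tray rear top [array([ 0.6046, -0.0455]), array([ 0.5189, -0.0443])]
tray front top [array([0.6038, 0.0847]), array([0.5169, 0.0831])]
t [0.563  0.1025 0.0209] 0.49879562925332266 [-0.3  0.1  0.5 -0.5  0.1  0.4 -0.2 -0.1]
s [0.561  0.1015 0.0206] 1.5584564138276278 [-0.2 -1.1 -0.5  0.   1.1 -0.7 -0.3  1.6]
ts [0.5623 0.1019 0.0208] 1.364427891033074 [-0.1  0.4  0.7 -0.2  0.3  0.7 -0.   0.2 -0.6 -1.4 -0.9 -0.2  0.6 -0.9
 -0.7  1.3]
```

View pics/t1.png

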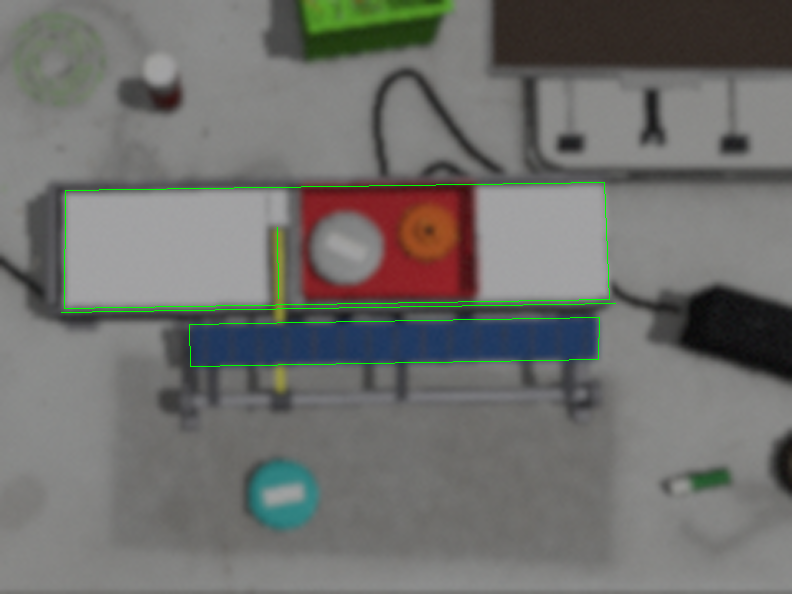

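View pics/s1.png

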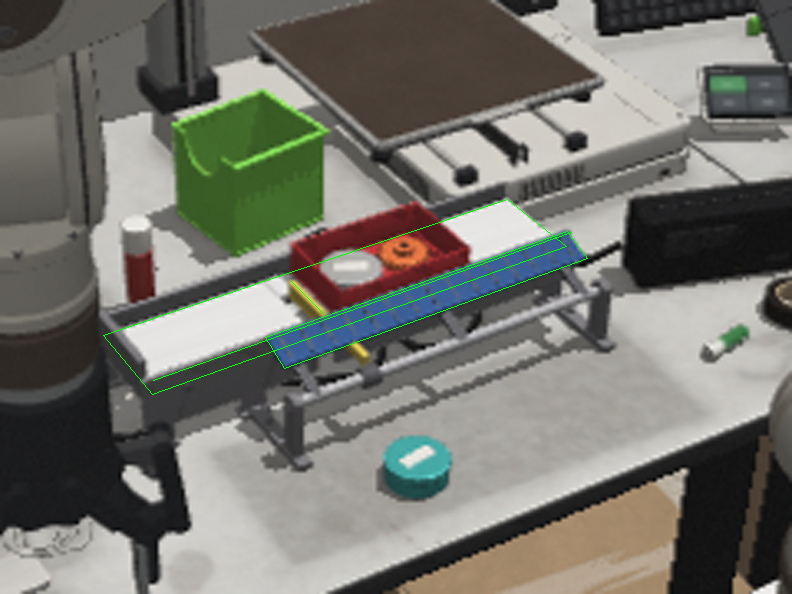

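>>> drive_tool(
  increments=[
    [[18.6, -27.3, 0], [0, 0, -3.5], 0.76],
    [[18.6, -27.3, 0], [0, 0, -3.5], 0.76],
    [[18.6, -27.3, 0], [0, 0, -3.5], 0.76],
    [[18.6, -27.3, 0], [0, 0, -3.5], 0.76],
    [[18.6, -27.3, 0], [0, 0, -3.5], 0.76],
    [[18.6, -27.3, 0], [0, 0, -3.5], 0.76],
    [[18.6, -27.3, 0], [0, 0, -3.5], 0.76],
    [[18.6, -27.3, 0], [0, 0, -3.5], 0.76],
  ],
)

```text
clock: 1.97
eef_pos: [0.3085, 0.2543, 0.2315]
tool_rot: [0.396, 0.918, 0.0, 0.0]
ft_force: [0.5, 0.7, 0.0]
grip_width: 0.065
grasp_force: 0.0
```

>>> drive_tool(
  increments=[
    [[18.6, -27.3, 0], [0, 0, -3.5], 0.76],
    [[18.6, -27.3, 0], [0, 0, -3.5], 0.76],
    [[18.6, -27.3, 0], [0, 0, -3.5], 0.76],
    [[18.6, -27.3, 0], [0, 0, -3.5], 0.76],
    [[18.6, -27.3, 0], [0, 0, -3.5], 0.76],
    [[18.6, -27.3, 0], [0, 0, -3.5], 0.76],
    [[18.6, -27.3, 0], [0, 0, -3.5], 0.76],
    [[18.6, -27.3, 0], [0, 0, -3.5], 0.76],
  ],
)

```text
clock: 2.63
eef_pos: [0.4574, 0.0356, 0.2315]
tool_rot: [0.607, 0.795, 0.0, 0.0]
ft_force: [0.2, 0.5, -0.6]
grip_width: 0.0652
grasp_force: 0.0
```

>>> drive_tool(
  increments=[
    [[18.6, -27.3, -15], [0, 0, -3.5], 0.76],
    [[18.6, -27.3, -15], [0, 0, -3.5], 0.76],
    [[18.6, -27.3, -15], [0, 0, -3.5], 0.76],
    [[18.6, -27.3, -15], [0, 0, -3.5], 0.76],
    [[0, 0, 0], [0, 0, 0], 0.76],
  ],
)

```text
clock: 3.05
eef_pos: [0.5322, -0.0763, 0.1675]
tool_rot: [0.701, 0.714, -0.002, -0.001]
ft_force: [-0.0, 0.5, 0.2]
grip_width: 0.0647
grasp_force: 0.0
```

Run:
```python
from h import *
w=camera('wrist');save(w,'w1');o=get_obs();print(o['eef_pos'],o['tool_rot'])
p=[.5605,.1019,.0208]
im=w['image'][:,:,::-1].copy()
for L in ([[-50,-250,73],[-50,160,73]],[[-45,-250,73],[-45,160,73]],[[-45,160,55],[45,160,55],[45,-250,55],[-45,-250,55]],[[45,-250,73],[45,160,73]],[[-42,0,73],[11,0,73]],[[-61.4,65,85.8],[-61.4,-235,85.8],[-91.4,-235,74.6],[-91.4,65,74.6]]):
    P=np.array([proj(w,q) for q in T(p,np.array(L)/1000)]);print(P.round().tolist());cv2.polylines(im,[P.astype(int)],False,(0,255,0),1)
cv2.imwrite('pics/w1o.png',im)
```

```text
[ 0.53096442 -0.07416947  0.16880328] [ 0.69951763  0.71461272 -0.00121858 -0.00150148]
[[296.0, 329.0], [276.0, -577.0]]
[[303.0, 329.0], [289.0, -578.0]]
[[292.0, -505.0], [496.0, -506.0], [419.0, 316.0], [304.0, 316.0]]
[[425.0, 329.0], [517.0, -579.0]]
[[302.0, -85.0], [403.0, -85.0]]
[[255.0, -279.0], [278.0, 320.0], [238.0, 312.0], [195.0, -255.0]]
```

View pics/w1o.png

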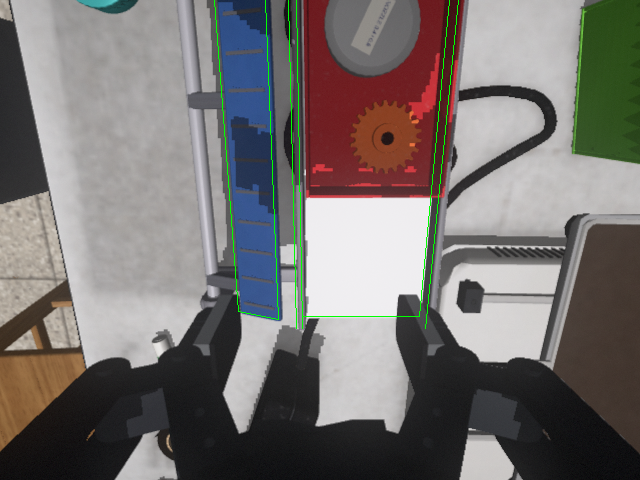

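>>> drive_tool(
  increments=[
    [[0, 0, -20], [0, 0, 0], 0.76],
    [[0, 0, -20], [0, 0, 0], 0.76],
    [[0, 0, -20], [0, 0, 0], 0.76],
    [[0, 0, -15], [0, 0, 0], 0.76],
    [[0, 0, -5], [0, 0, 0], 0.76],
    [[0, 0, 0], [0, 0, 0], 0.76],
    [[0, 0, 0], [0, 0, 0], 0.76],
  ],
)

```text
clock: 3.68
eef_pos: [0.5314, -0.0714, 0.0923]
tool_rot: [0.698, 0.716, 0.0, 0.0]
ft_force: [1.5, -0.3, 1.0]
grip_width: 0.0651
grasp_force: 0.0
```

>>> drive_tool(
  increments=[
    [[0, 0, -6], [0, 0, 0], 0.76],
    [[0, 0, -5], [0, 0, 0], 0.76],
    [[0, 0, -5], [0, 0, 0], 0.76],
    [[0, 0, 0], [0, 0, 0], 0.76],
    [[0, 0, 0], [0, 0, 0], 0.76],
    [[0, 0, 0], [0, 0, 0], 0.76],
  ],
)

```text
clock: 4.18
eef_pos: [0.5311, -0.072, 0.0756]
tool_rot: [0.698, 0.716, 0.0, -0.0]
ft_force: [-0.2, 0.7, 3.1]
grip_width: 0.0651
grasp_force: 1.3
```

>>> drive_tool(
  increments=[
    [[0, 0, -4], [0, 0, 0], 0.76],
    [[0, 0, -4], [0, 0, 0], 0.76],
    [[0, 0, 0], [0, 0, 0], 0.76],
    [[0, 0, 0], [0, 0, 0], 0.76],
  ],
)

```text
clock: 4.52
eef_pos: [0.5319, -0.0721, 0.0676]
tool_rot: [0.698, 0.716, 0.0, 0.001]
ft_force: [1.8, -0.3, 4.6]
grip_width: 0.0651
grasp_force: 2.1
```

>>> drive_tool(
  increments=[
    [[0, 0, -4], [0, 0, 0], 0.76],
    [[0, 0, 0], [0, 0, 0], 0.76],
    [[0, 0, 0], [0, 0, 0], 0.76],
  ],
)

```text
clock: 4.77
eef_pos: [0.532, -0.0721, 0.0638]
tool_rot: [0.698, 0.716, 0.001, 0.001]
ft_force: [2.7, -0.8, 5.7]
grip_width: 0.0648
grasp_force: 2.4
```

Run:
```python
from h import *
w=camera('wrist');s=camera('scene');save(w,'w2');save(s,'s2');o=get_obs();print(o['eef_pos'],o['ft_force'])
a=cv2.resize(s['image'][195:285,300:430],None,fx=3,fy=3,interpolation=cv2.INTER_CUBIC)
b=w['image'][:, 120:520]
h=np.zeros((480,400+390,3),np.uint8);h[:,:400]=b;h[:270,400:]=a
cv2.imwrite('pics/c2.png',h[:,:,::-1])
```

```text
[ 0.53191397 -0.07211706  0.06391219] [2.2263328  0.70772436 3.83655347]
```

View pics/c2.png

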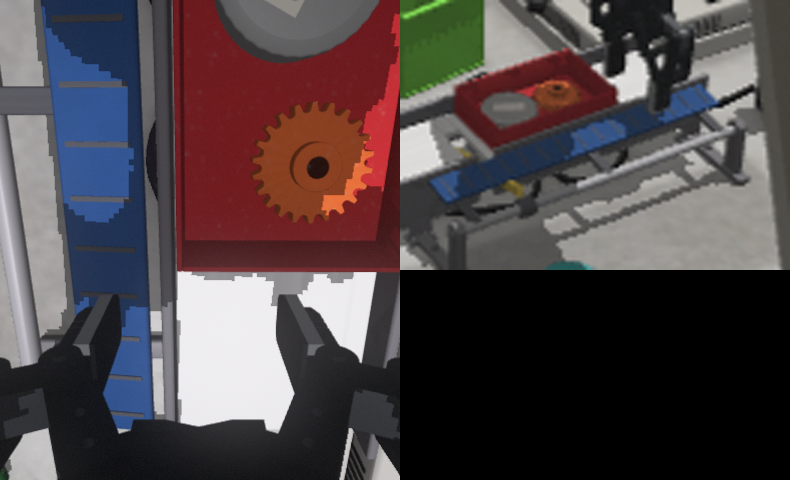

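The treadle is going down under the left finger, and the blade has nearly left the deck. I'll feel for the hard stop.

>>> drive_tool(
  increments=[
    [[0, 0, -2], [0, 0, 0], 0.76],
    [[0, 0, -1], [0, 0, 0], 0.76],
    [[0, 0, 0], [0, 0, 0], 0.76],
  ],
)

```text
clock: 5.12
eef_pos: [0.5325, -0.0721, 0.0611]
tool_rot: [0.698, 0.716, 0.001, 0.001]
ft_force: [3.1, -0.0, 5.8]
grip_width: 0.0648
grasp_force: 2.6
```

>>> drive_tool(
  increments=[
    [[0, 0, -1.5], [0, 0, 0], 0.76],
    [[0, 0, 0], [0, 0, 0], 0.76],
    [[0, 0, 0], [0, 0, 0], 0.76],
  ],
)

```text
clock: 5.37
eef_pos: [0.5327, -0.0721, 0.0598]
tool_rot: [0.698, 0.716, 0.001, 0.001]
ft_force: [4.2, -0.1, 5.6]
grip_width: 0.065
grasp_force: 2.8
```

>>> drive_tool(
  increments=[
    [[0, 0, -1.5], [0, 0, 0], 0.76],
    [[0, 0, 0], [0, 0, 0], 0.76],
    [[0, 0, 0], [0, 0, 0], 0.76],
  ],
)

```text
clock: 5.62
eef_pos: [0.533, -0.0721, 0.0584]
tool_rot: [0.698, 0.716, 0.001, 0.002]
ft_force: [4.2, 0.2, 6.2]
grip_width: 0.065
grasp_force: 3.0
```

>>> drive_tool(
  increments=[
    [[0, 0, -1.5], [0, 0, 0], 0.76],
    [[0, 0, 0], [0, 0, 0], 0.76],
    [[0, 0, 0], [0, 0, 0], 0.76],
  ],
)

```text
clock: 5.87
eef_pos: [0.5332, -0.0721, 0.057]
tool_rot: [0.698, 0.716, 0.001, 0.002]
ft_force: [5.1, -0.1, 6.7]
grip_width: 0.0645
grasp_force: 3.2
```

Run:
```python
from h import *
w=camera('wrist');s=camera('scene');t=camera('top')
b=w['image'][:, 120:520].copy()
p=[.5615,.1019,.0208]
def tre(q):
    d=.36-q;c,s_=np.cos(d),np.sin(d);L=[]
    for x,z in((61,10),(29,10)): L.append((-115+x*c-z*s_,55+x*s_+z*c))
    (a,za),(e,ze)=L;return np.array([[a,65,za],[a,-235,za],[e,-235,ze],[e,65,ze]])/1000
h=np.zeros((600,795,3),np.uint8)
for q,col in((.25,(255,255,0)),(.36,(0,255,0)),(.42,(255,0,255))):
    P=np.array([proj(w,x) for x in T(p,tre(q))]);print(P.round().tolist());cv2.polylines(b,[(P-[120,0]).astype(int)],True,col,1)
a=cv2.resize(s['image'][195:285,300:430],None,fx=3,fy=3,interpolation=cv2.INTER_CUBIC)
x=cv2.resize(t['image'][200:280,290:420],None,fx=3,fy=3,interpolation=cv2.INTER_CUBIC)
h[:480,:400]=b;h[:270,400:790]=a;h[280:520,400:790]=x
cv2.imwrite('pics/c3.png',h[:,:,::-1])
```

```text
[[213.0, -749.0], [268.0, 442.0], [198.0, 435.0], [62.0, -714.0]]
[[228.0, -679.0], [273.0, 430.0], [203.0, 430.0], [78.0, -682.0]]
[[234.0, -646.0], [274.0, 424.0], [205.0, 427.0], [85.0, -666.0]]
```

View pics/c3.png

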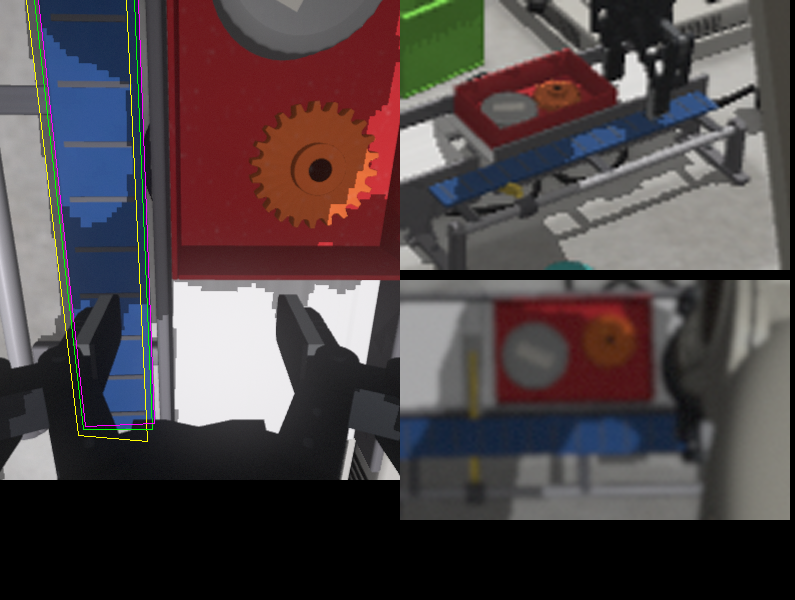

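The treadle edges match a hinge angle of about 0.36–0.42, and the blade is down. Now I'll push along the chute.

>>> drive_tool(
  increments=[
    [[-0.1, 4, 0], [0, 0, 0], 0.76],
    [[-0.1, 4, 0], [0, 0, 0], 0.76],
    [[-0.1, 4, 0], [0, 0, 0], 0.76],
    [[-0.1, 4, 0], [0, 0, 0], 0.76],
    [[-0.1, 4, 0], [0, 0, 0], 0.76],
    [[-0.1, 4, 0], [0, 0, 0], 0.76],
    [[-0.1, 4, 0], [0, 0, 0], 0.76],
    [[-0.1, 4, 0], [0, 0, 0], 0.76],
  ],
)

```text
clock: 6.68
eef_pos: [0.5301, -0.0423, 0.0564]
tool_rot: [0.699, 0.715, -0.002, 0.002]
ft_force: [0.2, -6.2, 6.5]
grip_width: 0.0649
grasp_force: 4.1
```

>>> drive_tool(
  increments=[
    [[-0.1, 5, 0], [0, 0, 0], 0.76],
    [[-0.1, 5, 0], [0, 0, 0], 0.76],
    [[-0.1, 5, 0], [0, 0, 0], 0.76],
    [[-0.1, 5, 0], [0, 0, 0], 0.76],
    [[-0.1, 5, 0], [0, 0, 0], 0.76],
    [[-0.1, 5, 0], [0, 0, 0], 0.76],
    [[-0.1, 5, 0], [0, 0, 0], 0.76],
    [[-0.1, 5, 0], [0, 0, 0], 0.76],
  ],
)

```text
clock: 7.35
eef_pos: [0.5293, -0.0024, 0.0563]
tool_rot: [0.699, 0.715, -0.002, 0.002]
ft_force: [0.4, -6.5, 6.8]
grip_width: 0.0646
grasp_force: 4.3
```

Run:
```python
from h import *
w=camera('wrist');s=camera('scene');t=camera('top')
h=np.zeros((600,795,3),np.uint8)
h[:480,:400]=w['image'][:, 120:520]
h[:270,400:790]=cv2.resize(s['image'][195:285,290:420],None,fx=3,fy=3,interpolation=cv2.INTER_CUBIC)
h[280:520,400:790]=cv2.resize(t['image'][200:280,270:400],None,fx=3,fy=3,interpolation=cv2.INTER_CUBIC)
cv2.imwrite('pics/c4.png',h[:,:,::-1]);o=get_obs();print(o['eef_pos'],o['ft_force'])
```

```text
[ 0.52929247 -0.00131213  0.05632536] [ 1.45884484 -3.79906453  6.20396512]
```

View pics/c4.png

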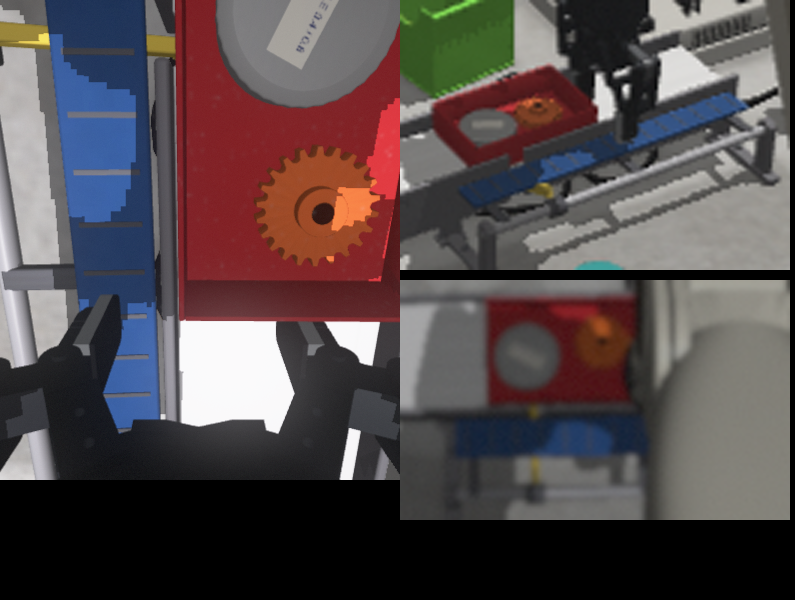

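The tray is sliding over the lowered gate with both parts in place, so I'll continue.

>>> drive_tool(
  increments=[
    [[-0.1, 6, 0], [0, 0, 0], 0.76],
    [[-0.1, 6, 0], [0, 0, 0], 0.76],
    [[-0.1, 6, 0], [0, 0, 0], 0.76],
    [[-0.1, 6, 0], [0, 0, 0], 0.76],
    [[-0.1, 6, 0], [0, 0, 0], 0.76],
    [[-0.1, 6, 0], [0, 0, 0], 0.76],
    [[-0.1, 6, 0], [0, 0, 0], 0.76],
    [[-0.1, 6, 0], [0, 0, 0], 0.76],
  ],
)

```text
clock: 8.17
eef_pos: [0.5285, 0.0456, 0.0563]
tool_rot: [0.699, 0.715, -0.002, 0.002]
ft_force: [1.0, -6.5, 7.2]
grip_width: 0.0649
grasp_force: 4.4
```

>>> drive_tool(
  increments=[
    [[-0.1, 6, 0], [0, 0, 0], 0.76],
    [[-0.1, 6, 0], [0, 0, 0], 0.76],
    [[-0.1, 6, 0], [0, 0, 0], 0.76],
    [[-0.1, 6, 0], [0, 0, 0], 0.76],
    [[-0.1, 6, 0], [0, 0, 0], 0.76],
    [[-0.1, 6, 0], [0, 0, 0], 0.76],
    [[-0.1, 6, 0], [0, 0, 0], 0.76],
    [[-0.1, 6, 0], [0, 0, 0], 0.76],
  ],
)

```text
clock: 8.83
eef_pos: [0.5277, 0.0934, 0.0563]
tool_rot: [0.699, 0.715, -0.002, 0.002]
ft_force: [0.1, -7.2, 7.6]
grip_width: 0.0647
grasp_force: 4.5
```

>>> drive_tool(
  increments=[
    [[-0.1, 4, 0], [0, 0, 0], 0.76],
    [[-0.1, 3, 0], [0, 0, 0], 0.76],
    [[0, 2, 0], [0, 0, 0], 0.76],
    [[0, 2, 0], [0, 0, 0], 0.76],
    [[0, 0, 0], [0, 0, 0], 0.76],
  ],
)

```text
clock: 9.25
eef_pos: [0.5275, 0.1048, 0.0563]
tool_rot: [0.699, 0.716, -0.002, 0.002]
ft_force: [1.5, -5.7, 8.1]
grip_width: 0.0651
grasp_force: 4.0
```

>>> drive_tool(
  increments=[
    [[-0.1, 3, 0], [0, 0, 0], 0.76],
    [[0, 3, 0], [0, 0, 0], 0.76],
    [[-0.1, 3, 0], [0, 0, 0], 0.76],
    [[0, 2, 0], [0, 0, 0], 0.76],
  ],
)

```text
clock: 9.58
eef_pos: [0.5273, 0.1154, 0.0563]
tool_rot: [0.699, 0.715, -0.002, 0.002]
ft_force: [0.9, -7.4, 8.8]
grip_width: 0.0646
grasp_force: 4.6
```

>>> drive_tool(
  increments=[
    [[0, 2, 0], [0, 0, 0], 0.76],
    [[0, 2, 0], [0, 0, 0], 0.76],
  ],
)

```text
clock: 9.75
eef_pos: [0.5273, 0.1192, 0.0563]
tool_rot: [0.699, 0.715, -0.002, 0.002]
ft_force: [1.2, -6.5, 8.1]
grip_width: 0.0651
grasp_force: 4.6
```

>>> drive_tool(
  increments=[
    [[0, 1.5, 0], [0, 0, 0], 0.76],
    [[0, 1.5, 0], [0, 0, 0], 0.76],
  ],
)

```text
clock: 9.92
eef_pos: [0.5272, 0.1204, 0.0563]
tool_rot: [0.699, 0.715, -0.004, 0.003]
ft_force: [0.6, -14.9, 10.8]
grip_width: 0.065
grasp_force: 8.4
```

>>> drive_tool(
  increments=[
    [[0, 1.5, 0], [0, 0, 0], 0.76],
    [[0, 1, 0], [0, 0, 0], 0.76],
  ],
)

```text
clock: 10.08
eef_pos: [0.5272, 0.1205, 0.0564]
tool_rot: [0.7, 0.714, -0.005, 0.005]
ft_force: [0.3, -21.1, 11.9]
grip_width: 0.0646
grasp_force: 11.0
```

The tray is at the stop: the force jumped to 21 N at y = 0.1205, as predicted. I'll back off a couple of mm and then lift.

>>> drive_tool(
  increments=[
    [[0, -3, 0], [0, 0, 0], 0.76],
    [[0, -3, 0], [0, 0, 0], 0.76],
    [[0, 0, 0], [0, 0, 0], 0.76],
    [[0, 0, 0], [0, 0, 0], 0.76],
  ],
)

```text
clock: 10.42
eef_pos: [0.5273, 0.1204, 0.0563]
tool_rot: [0.699, 0.715, -0.001, 0.0]
ft_force: [0.6, -2.3, 6.6]
grip_width: 0.0646
grasp_force: 4.8
```

Run:
```python
from h import *
w=camera('wrist');s=camera('scene');t=camera('top')
h=np.zeros((600,795,3),np.uint8)
h[:480,:400]=w['image'][:, 120:520]
h[:270,400:790]=cv2.resize(s['image'][205:295,250:380],None,fx=3,fy=3,interpolation=cv2.INTER_CUBIC)
h[280:520,400:790]=cv2.resize(t['image'][200:280,230:360],None,fx=3,fy=3,interpolation=cv2.INTER_CUBIC)
cv2.imwrite('pics/c5.png',h[:,:,::-1]);o=get_obs();print(o['eef_pos'],o['ft_force'])
```

```text
[0.52721898 0.12038064 0.05627192] [ 1.02578294 -2.81511233  7.41053363]
```

View pics/c5.png

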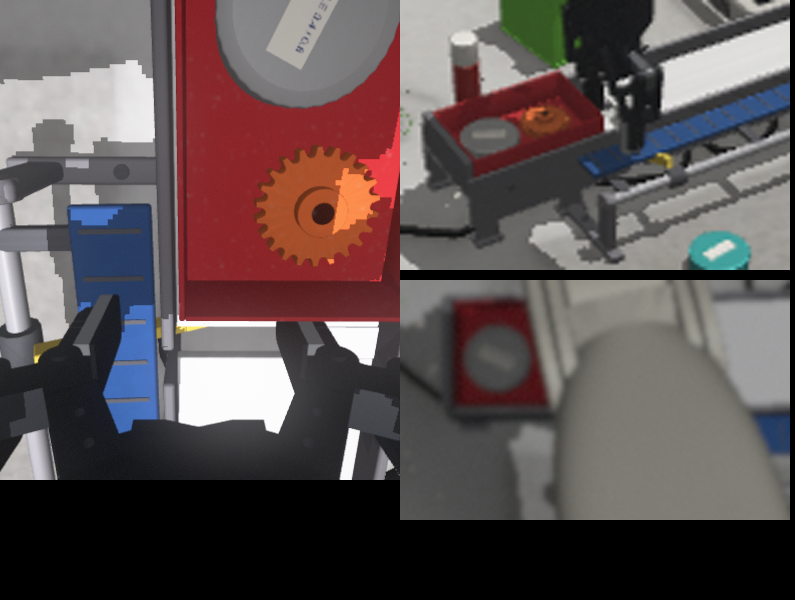

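The tray is against the stop and both parts are in it. The fingertip is still touching its rear wall (wrist crop row 320), so I'll back off 2 mm more and lift.

>>> drive_tool(
  increments=[
    [[0, -2, 0], [0, 0, 0], 0.76],
    [[0, 0, 0], [0, 0, 0], 0.76],
    [[0, 0, 0], [0, 0, 0], 0.76],
  ],
)

```text
clock: 10.82
eef_pos: [0.5272, 0.12, 0.0563]
tool_rot: [0.698, 0.716, 0.0, -0.001]
ft_force: [0.1, 1.9, 5.5]
grip_width: 0.0649
grasp_force: 3.0
```

>>> drive_tool(
  increments=[
    [[0, -0.5, 2], [0, 0, 0], 0.76],
    [[0, 0, 5], [0, 0, 0], 0.76],
    [[0, 0, 8], [0, 0, 0], 0.76],
    [[0, 0, 10], [0, 0, 0], 0.76],
    [[0, 0, 15], [0, 0, 0], 0.76],
    [[0, 0, 25], [0, 0, 0], 0.76],
    [[0, 0, 30], [0, 0, 0], 0.76],
    [[0, 0, 30], [0, 0, 0], 0.76],
  ],
)

```text
clock: 11.48
eef_pos: [0.5266, 0.1182, 0.1817]
tool_rot: [0.698, 0.716, -0.001, -0.0]
ft_force: [1.4, -0.2, -0.9]
grip_width: 0.0653
grasp_force: 0.0
```

>>> drive_tool(
  increments=[
    [[0, -30, 10], [0, 0, 0], 0.76],
    [[0, -40, 0], [0, 0, 0], 0.76],
    [[0, -40, 0], [0, 0, 0], 0.76],
    [[0, -40, 0], [0, 0, 0], 0.76],
    [[0, -40, 0], [0, 0, 0], 0.76],
    [[0, -20, 0], [0, 0, 0], 0.76],
    [[0, 0, 0], [0, 0, 0], 0.76],
    [[0, 0, 0], [0, 0, 0], 0.76],
  ],
)

```text
clock: 12.15
eef_pos: [0.527, -0.0925, 0.1909]
tool_rot: [0.699, 0.715, -0.0, -0.0]
ft_force: [-0.1, 1.2, 0.5]
grip_width: 0.0645
grasp_force: 0.0
```

Run:
```python
from h import *
s=camera('scene');t=camera('top')
h=np.zeros((600,795,3),np.uint8)
h[:300,:600]=cv2.resize(s['image'][200:300,240:440],None,fx=3,fy=3,interpolation=cv2.INTER_CUBIC)
h[300:,:600]=cv2.resize(t['image'][190:290,230:430],None,fx=3,fy=3,interpolation=cv2.INTER_CUBIC)
cv2.imwrite('pics/c6.png',h[:,:600,::-1]);o=get_obs();print(o['eef_pos'],o['ft_force'],o['clock'])
```

```text
[ 0.52725322 -0.09054228  0.1908911 ] [-0.56455646  1.35065588  0.47836105] 12.25
```

View pics/c6.png

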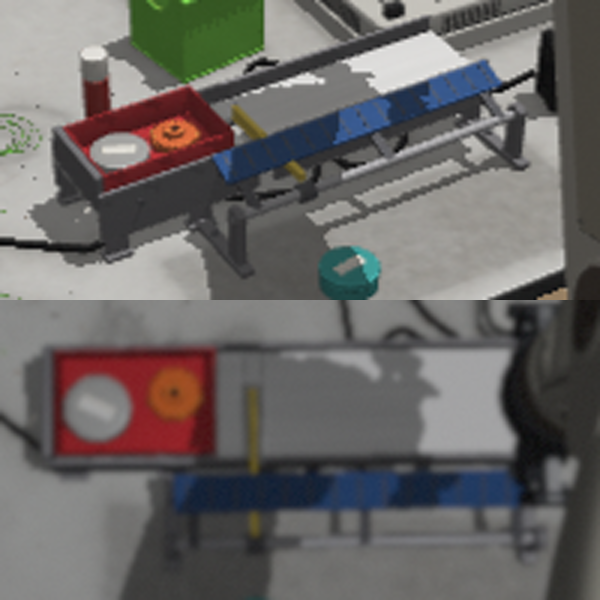

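The tray sits at the end stop with both parts in it. The gate is up behind it, and the robot is clear of everything.

```bash
python3 -c "from workcell import *;print(job_done())"
```

```text
the job is handed in; nothing more can be done
None
```

The tray was pushed over the lowered gate to the end stop with the tin and gear still in it, the gate sprang up behind it, and the job was handed in at about 12 s of the 35 s limit.

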